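# Set up a folding crate and stand a jar in it

## Task

The grey folding crate lies folded down: swing up its two short end walls, which lie on top, and then its two long side walls, each fully upright until the sides have clicked home past the snap nubs on the ends. Then set the white-capped jar down gently, standing upright on the crate's floor. Leave the bigger jar, the beaker and the screwdriver where they are.

Things in the scene. Friction and masses are not known exactly. Their poses are not given: they have to be found in the camera images.
- crate: Grey folding crate; base 171 x 208 mm, does not slide. Origin: middle of its underside; +x to its far side, +y to its left end, z up. Floor 9 mm above the bench. Erected: 77 mm high, inside 160 (x) by 195 mm (y). Walls fold inward, the ends over the sides. Every handle stands up from a folded wall, points outward on an upright one.
- end_left (a joint): Angle of the left end wall (rad): 0 folded flat inward, 1.571 upright at its stop. Hinge line: crate y = +100 mm, along x, 25.5 mm above the bench. 170 x 51.5 x 5 mm (length, hinge to free edge, thick). Stiff hinge, stays where left, 1 to 3 N at the handle. Two sprung snap nubs stand 4.5 mm proud of its inner face, near its upright edges.
- end_right (a joint): Angle of the right end wall (rad): 0 folded flat inward, 1.571 upright at its stop. Hinge line: crate y = -100 mm, along x, 25.5 mm above the bench. 170 x 51.5 x 5 mm (length, hinge to free edge, thick). Stiff hinge, stays where left, 1 to 3 N at the handle. Two sprung snap nubs stand 4.5 mm proud of its inner face, near its upright edges.
- side_far (a joint): Angle of the far long side wall (rad): 0 folded flat inward, 1.571 upright at its stop. Hinge line: crate x = +82.5 mm, along y, 15 mm above the bench. 191 x 62 x 5 mm (length, hinge to free edge, thick). Stiff hinge, stays where left, 1 to 3 N at the handle. It fits between the upright ends with 2 mm to spare; in the last 0.3 rad it must be forced past their nubs (some 5 N more) and clicks home.
- side_near (a joint): Angle of the near long side wall (rad): 0 folded flat inward, 1.571 upright at its stop. Hinge line: crate x = -82.5 mm, along y, 15 mm above the bench. 191 x 62 x 5 mm (length, hinge to free edge, thick). Stiff hinge, stays where left, 1 to 3 N at the handle. It fits between the upright ends with 2 mm to spare; in the last 0.3 rad it must be forced past their nubs (some 5 N more) and clicks home.
- end_left_handle (a point): Middle of the black round bar handle of the left end wall: bar 11 mm thick, 64 mm long between two stems, its gap to the wall's outer face 24 mm. It lies 38 mm from the hinge line measured along the wall and 32 mm out from the wall's middle plane. x points from the wall's free edge to its hinge, y along the bar, z out of the outer face.
- end_right_handle (a point): Middle of the black round bar handle of the right end wall: bar 11 mm thick, 64 mm long between two stems, its gap to the wall's outer face 24 mm. It lies 38 mm from the hinge line measured along the wall and 32 mm out from the wall's middle plane. x points from the wall's free edge to its hinge, y along the bar, z out of the outer face.
- side_far_handle (a point): Middle of the black round bar handle of the far side wall: bar 11 mm thick, 64 mm long between two stems, its gap to the wall's outer face 24 mm. It lies 46 mm from the hinge line measured along the wall and 32 mm out from the wall's middle plane. x points from the wall's free edge to its hinge, y along the bar, z out of the outer face.
- side_near_handle (a point): Middle of the black round bar handle of the near side wall: bar 11 mm thick, 64 mm long between two stems, its gap to the wall's outer face 24 mm. It lies 46 mm from the hinge line measured along the wall and 32 mm out from the wall's middle plane. x points from the wall's free edge to its hinge, y along the bar, z out of the outer face.
- jar: Round plastic jar with a white screw cap, standing on the bench to the left of the crate: body 52 mm in diameter and 66 mm high, cap 46 mm in diameter, 78 mm high in all, 60 to 130 g. Origin: centre of its underside, z up.
- big_jar: Bigger jar with a blue cap, 62 mm in diameter, 92 mm high, a bystander to the right. Origin: centre of its underside.
- beaker: Clear beaker 53 mm in diameter, 69 mm high, a bystander to the right. Origin: centre of its underside.
- screwdriver: Screwdriver 212 mm long, 27 mm thick, lying to the left of the crate, a bystander. Origin: under its middle.

How it is judged:
By the outcome, as a careful person would: the job done as asked, in the order asked, and still so for the second after the job is handed in, with the robot touching nothing.
It also fails if it takes over 72 s, if anything falls off the work surface, if the arm or the gripper's body presses on something with over 40 N, if the wrist force passes 120 N, or if a joint passes its speed limit or range.

## Robot

A 6-joint arm with a two-finger parallel gripper is mounted at the origin on a cart in front of the work surface, level with it; the furniture and walls round the work are solid. World frame = base frame: x ahead of the robot, y to its left, z up, the work surface at z = 0. Lengths are in m, angles in rad, forces in N, time in s.
With the tool pointing down it reaches from about 0.35 to 0.775 m from the base axis. Payload 7.3 kg.
Tool frame: the origin (TCP) lies midway between the tips of the shut fingers; the grasp point (between the pads) lies 19 mm behind it; z points along the fingers, y is the line along which they close (so a half turn about z gives the same grasp; the last joint's range is limited). The gripper opens to 92 mm and grips with 3 to 60 N. Pads are 19 mm wide; open, the fingers measure 130 mm over their backs; the gripper's body (75 mm by 190 mm) begins 47 mm behind the grasp point.
Start: joints at [-1.284, 0.342, 1.524, -0, 1.275, -0.146], TCP at [0.22, -0.477, 0.227] pointing down, gripper open.
Joint ranges: [-2.53, 2.53], [-0.77, 2.02], [0.04, 2.7], [-1, 4.14], [0.28, 2.66], [-3.11, 3.11]. Speed limits (rad/s): [2.57, 2.57, 3.14, 3.14, 3.14, 3.14].

## Interface

Orientations are given as a unit quaternion [x, y, z, w].
In Python, from bench import r gives the robot as it stands.
- The arm moves only by the shell command python3 jog.py 'ROWS' [FORCE]. ROWS is a JSON object with one list for each field, all of the same length, 1 to 20, a row being the entries at one place: x, y, z (the shift in a scale on which 1.0 is 0.75 m), ax, ay, az (a rotation vector in fractions of the full range, 1 being 2 pi rad), finger_gap (the finger opening in m); each row is the pose to reach, as a shift and turn from the pose commanded when the command began, along the tool's axes at that moment; what a row does not reach only later rows make up. A row lasts 1/12 s, in which the tool goes at most 0.0417 m and 0.125 rad, less where a joint would pass 70% of its speed; a pose out of reach is approached as far as the arm can. The fingers move at their own pace and stop on an object; FORCE is the grip in N (left out, the last holds). Time passes only in rows, so rows that do not move let the fingers close. It prints the time, the measured TCP pose, the force, the opening and the grip force at its end. A shift or turn number past 1, either way, is cut back to 1. Input that does not fit is refused with a message, and nothing moves.
- r.get_obs(): the state, without advancing time (a new reading comes with each control period).
- r.camera(name): name is "side" or "top"; returns the picture (400x640x3 uint8, blue, green, red); there is no depth.
- r.calibration(name): a dict with "K" (3x3 intrinsics, pixels), "k1" (the pictures are not rectified: a ray, as slopes to the right and down, at radius r is drawn at 1 + k1 r^2 times it, then the intrinsics apply), "rvec" (rotation vector, rad) and "tvec" (3), from world to camera coordinates, as OpenCV has them. Camera axes: x right, y down, z forward; pixel columns grow to the right and rows downward; lengths in m; the calibration is good to about 2 mm. A picture is of the moment at which its call begins. calibration takes no time and is no camera call.
- r.hand_in(): hands the job in; it is judged then, once.
The state is a dict: "time_s": time; "q": joint angles; "qvel": joint speeds; "joint_efforts": joint torques, N m; "position": TCP position; "ee_rot": TCP orientation; "ft_force": force on the tool from outside, world axes, zero at the start; "ft_torque": the same for the moment, N m; "finger_gap": finger opening in m; "grasp_force": force on a finger pad.
Only numpy, scipy, OpenCV 4.12 (cv2) and the standard library are available. Lean on these libraries where they do the work, as an engineer would, in place of code of your own. Each camera call takes 0.05 s, during which the arm holds its last target. There are 200 camera calls.

## Working session

There is one attempt and no reset: what is moved stays moved. The work goes in short steps, Python scripts to look and compute and a shell command to move; the robot and the scene stay as the last step left them, time stands still between calls to the robot, and variables do not carry over. Pictures are saved under pics/ and viewed, at most 10 in all, crops included, and the job is handed in when it is done.

```bash
mkdir -p pics; ls
python3 - <<'E'
from bench import r
import cv2
for n in("side","top"):
    cv2.imwrite(f"pics/{n}0.png",r.camera(n)); c=r.calibration(n); print(n,c)
o=r.get_obs(); print(o["position"],o["ee_rot"],o["time_s"],o["finger_gap"])
E
```

```text
bench.py
jog.py
pics
side {'K': array([[511.23481965,   0.        , 318.92378066],
       [  0.        , 511.23481965, 201.76951584],
       [  0.        ,   0.        ,   1.        ]]), 'k1': -0.06664540303531906, 'rvec': array([ 0.52834777, -2.52275525,  1.3860933 ]), 'tvec': array([0.43087361, 0.24489199, 1.1472159 ])}
top {'K': array([[367.9287814 ,   0.        , 323.56066292],
       [  0.        , 367.9287814 , 198.58555497],
       [  0.        ,   0.        ,   1.        ]]), 'k1': -0.08656987558176187, 'rvec': array([ 2.1635769 , -2.14455181,  0.07099581]), 'tvec': array([-0.14679261,  0.54556991,  1.11687973])}
[ 0.22009026 -0.47624117  0.22612519] [ 9.76676248e-01  2.14716198e-01 -6.38742964e-05 -6.76291255e-04] 0.1 0.09163384030096743
```

View pics/side0.png

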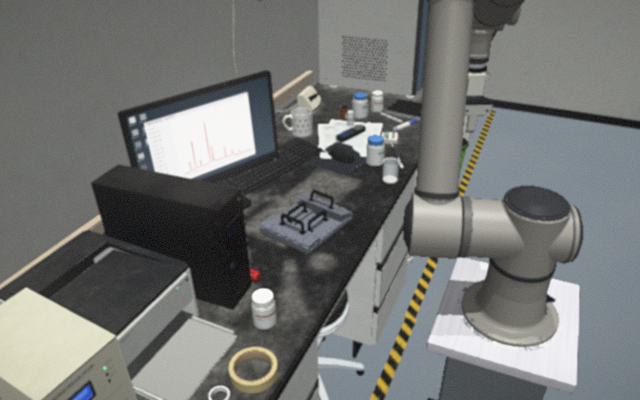

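View pics/top0.png

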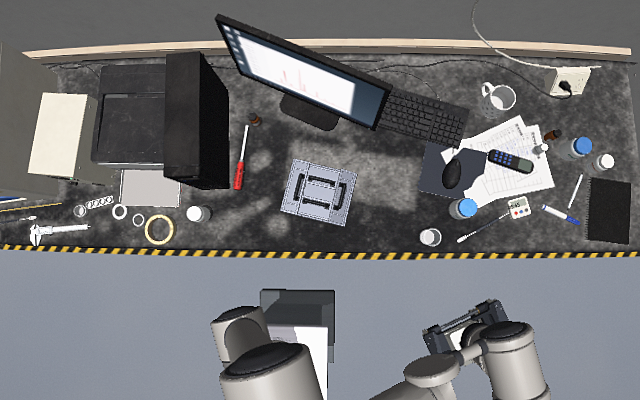

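The side view shows the crate at about (307,222) and the white-capped jar at (263,308). The top view shows the crate at about (320,193) and the jar at (195,213). I'll enlarge both.

Run:
```python
import cv2
a=cv2.imread("pics/side0.png")[180:255,255:360]; b=cv2.imread("pics/top0.png")[150:235,270:370]
cv2.imwrite("pics/side0c.png",cv2.resize(a,None,fx=7,fy=7,interpolation=cv2.INTER_CUBIC))
cv2.imwrite("pics/top0c.png",cv2.resize(b,None,fx=7,fy=7,interpolation=cv2.INTER_CUBIC))
```

```text
(no output)
```

View pics/side0c.png

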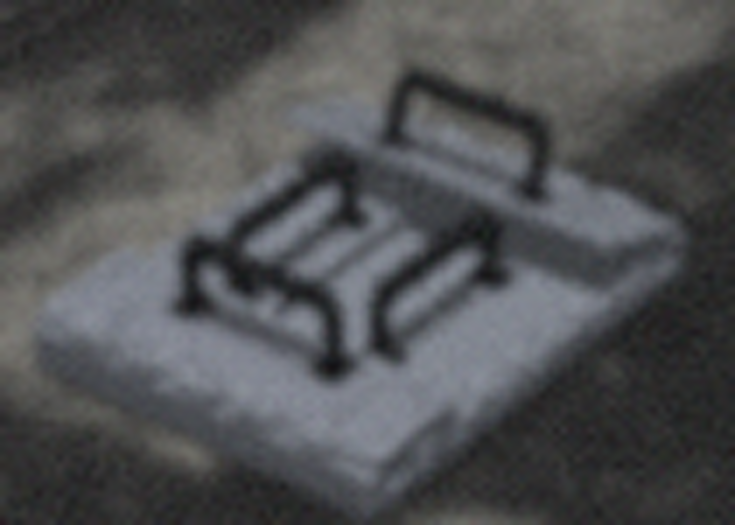

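View pics/top0c.png

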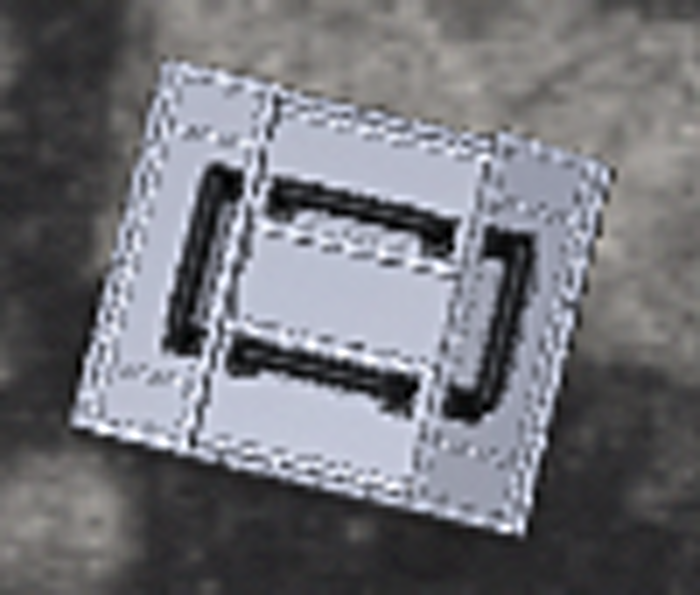

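The enlarged crops show all four handle bars clearly. In the top crop the bars run:
- left end: (215,175)-(180,340)
- right end: (525,240)-(487,410)
- far side: (275,190)-(450,235)
- near side: (235,355)-(410,395)

I'll triangulate these, fit the crate pose, and make a jar crop.

```bash
cat > h.py <<'E'
import numpy as np, cv2
from scipy.optimize import least_squares
from bench import r
def proj(n,P):
    c=r.calibration(n); P=np.atleast_2d(np.asarray(P,float))
    X=P@cv2.Rodrigues(c["rvec"])[0].T+c["tvec"]; s=X[:,:2]/X[:,2:]
    s=s*(1+c["k1"]*(s**2).sum(1,keepdims=True)); K=c["K"]
    return s@K[:2,:2].T+K[:2,2]
def tri(us,ut):
    f=lambda p:np.r_[(proj("side",p)[0]-us),(proj("top",p)[0]-ut)]
    s=least_squares(f,[.5,0,.04]); return s.x,np.abs(s.fun).max()
E
python3 - <<'E'
from h import *
S=lambda p:(np.array(p)+.5)/7-.5+[255,180]
T=lambda p:(np.array(p)+.5)/7-.5+[270,150]
m=lambda a,b:(np.array(a)+b)/2
H={"EL":(m([195,250],[328,305]),m([215,175],[180,340]),[0,.062,.0575]),
"ER":(m([413,78],[543,122]),m([525,240],[487,410]),[0,-.062,.0575]),
"SF":(m([230,245],[340,160]),m([275,190],[450,235]),[.0365,0,.047]),
"SN":(m([382,300],[490,225]),m([235,355],[410,395]),[-.0365,0,.047])}
for k,v in H.items(): print(k,tri(S(v[0]),T(v[1])))
cor=[([165,65],[.0855,.104,.02]),([612,175],[.0855,-.104,.02]),([525,530],[-.0855,-.104,.02]),([78,425],[-.0855,.104,.02])]
def W(p,X):
    c,s=np.cos(p[2]),np.sin(p[2]); X=np.array(X); return np.array([p[0]+c*X[0]-s*X[1],p[1]+s*X[0]+c*X[1],X[2]])
def f(p):
    o=[]
    for a,b,X in H.values(): o+=[proj("side",W(p,X))[0]-S(a),proj("top",W(p,X))[0]-T(b)]
    for a,X in cor: o.append(proj("top",W(p,X))[0]-T(a))
    return np.ravel(o)
s=least_squares(f,[.5,0,0]); print(s.x,np.round(s.fun,1))
a=cv2.imread("pics/side0.png")[280:335,240:290]; b=cv2.imread("pics/top0.png")[185:240,175:225]
cv2.imwrite("pics/jar.png",np.hstack([cv2.resize(i,(400,440),interpolation=cv2.INTER_CUBIC) for i in(a,b)]))
E
```

```text
EL (array([ 0.58006454, -0.06446481,  0.05505441]), np.float64(0.1785920877284468))
ER (array([ 0.5493136 , -0.19856075,  0.06669357]), np.float64(0.5072231469674193))
SF (array([ 0.60389542, -0.13471798,  0.0410499 ]), np.float64(0.34058184313909123))
SN (array([ 0.53091248, -0.11851159,  0.04124464]), np.float64(0.038514815893705645))
[ 0.56630499 -0.12785267 -0.22749856] [ 0.2 -1.4  1.   0.  -2.9  4.2 -3.3 -0.2  1.1 -1.8  0.2  0.   0.1 -1.9
  0.3 -0.1  0.5 -0.   0.9 -0.8  0.7  1.7 -0.4  1. ]
```

View pics/jar.png

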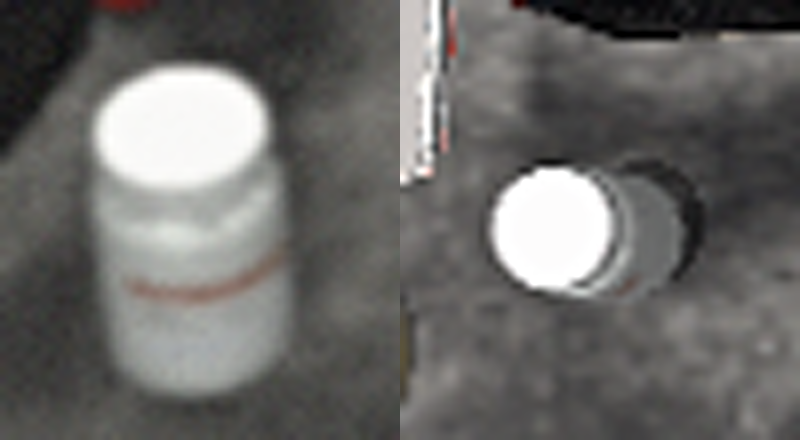

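The jar crop shows the cap-top centre at (181,127) in the side half and (152,229) in the top half. The right end's handle sits 10 mm too high, so that wall is probably part-raised. I'll refit with the wall angles free.

```bash
cat >> h.py <<'E'
# crate pose and handle kinematics; order EL ER SF SN: (hinge xy dir, hinge dist, hinge z, along)
D={"EL":([0,1],.1,.0255,.038),"ER":([0,-1],.1,.0255,.038),"SF":([1,0],.0825,.015,.046),"SN":([-1,0],.0825,.015,.046)}
def hp(p,k,t,a=None,b=.032):
    d,h,z,al=D[k]; a=al if a is None else a
    rad=h-a*np.cos(t)+b*np.sin(t); x,y=np.array(d)*rad
    c,s=np.cos(p[2]),np.sin(p[2]); return np.array([p[0]+c*x-s*y,p[1]+s*x+c*y,z+a*np.sin(t)+b*np.cos(t)])
E
python3 - <<'E'
from h import *
S=lambda p:(np.array(p)+.5)/7-.5+[255,180]
T=lambda p:(np.array(p)+.5)/7-.5+[270,150]
m=lambda a,b:(np.array(a)+b)/2
H={"EL":(m([195,250],[328,305]),m([215,175],[180,340])),
"ER":(m([413,78],[543,122]),m([525,240],[487,410])),
"SF":(m([230,245],[340,160]),m([275,190],[450,235])),
"SN":(m([382,300],[490,225]),m([235,355],[410,395]))}
def f(p):
    o=[]
    for i,(k,(a,b)) in enumerate(H.items()):
        X=hp(p,k,p[3+i]); o+=[proj("side",X)[0]-S(a),proj("top",X)[0]-T(b)]
    return np.r_[np.ravel(o),p[3:]*2]
s=least_squares(f,[.5,0,0,0,0,0,0]); print(np.round(s.x,4),np.round(s.fun,1))
for z in(.02,.025): print(z,np.round([ (proj("top",W)[0]-[270,150]+.5)*7-.5 for W in [hp(s.x,"EL",0,0,0)]],0))
p,res=tri((np.array([181,127])+.5)/8-.5+[240,280],(np.array([152,229])+.5)/8-.5+[175,185]); print("jar",p,res)
o=r.get_obs();print(o["q"])
E
```

```text
[ 0.5657 -0.1248 -0.221  -0.0152  0.3358 -0.0183 -0.0662] [ 0.1 -0.6  0.1  0.4 -0.7 -0.4 -0.1  0.4  0.9 -0.9 -0.9  0.4 -0.6 -0.7
 -0.4 -0.4 -0.   0.7 -0.  -0.1]
0.02 [[122. 250.]]
0.025 [[122. 250.]]
jar [0.49346968 0.24796312 0.07655146] 0.3625900339947634
[-1.28401646e+00  3.42636763e-01  1.52491497e+00 -3.37812576e-05
  1.27539913e+00 -1.46012863e-01]
```

Fitted results:
- **Crate:** (0.566, -0.125), yaw -0.221, with the right end already about 0.34 rad open.
- **Jar:** (0.4935, 0.248), cap top at 0.0766 m against 0.078 stated, which agrees.

Next I work out the moves.

```bash
cat >> h.py <<'E'
from scipy.spatial.transform import Rotation as Ro
P=np.array([.5657,-.1248,-.221])
def tooldown(yaw): # tool x at world angle yaw, z down
    return Ro.from_euler("z",yaw)*Ro.from_euler("x",np.pi)
def rel(pts,yaw,flag=""):
    o=r.get_obs(); R0=Ro.from_quat(o["ee_rot"]); rv=(R0.inv()*tooldown(yaw)).as_rotvec()
    print(flag,"rv",np.round(rv,3))
    for q in pts: print(np.round(R0.inv().apply(np.array(q)-o["position"]),4))
def arc(k,t0,t1,n,d=.010): return [hp(P,k,t)-[0,0,d] for t in np.linspace(t0,t1,n)]
E
python3 - <<'E'
from h import *
g=arc("EL",0,0,1)[0]; rel([g+[0,0,.1],g],P[2])
E
```

```text
rv [-0.001  0.     0.654]
[ 0.4988 -0.2232  0.079 ]
[ 0.4988 -0.2231  0.179 ]
```

Units first: shifts go in shares of 0.75 m and turns go in shares of 2 pi rad. So 0.499 m / 0.75 = 0.6653, -0.223 m / 0.75 = -0.2973, 0.654 rad / 6.2832 = 0.1041.

```bash
python3 jog.py '{"x": [0.6653, 0.6653, 0.6653, 0.6653, 0.6653, 0.6653, 0.6653, 0.6653, 0.6653, 0.6653, 0.6653, 0.6653, 0.6653, 0.6653, 0.6653, 0.6653, 0.6653, 0.6653], "y": [-0.2973, -0.2973, -0.2973, -0.2973, -0.2973, -0.2973, -0.2973, -0.2973, -0.2973, -0.2973, -0.2973, -0.2973, -0.2973, -0.2973, -0.2973, -0.2973, -0.2973, -0.2973], "z": [0.1053, 0.1053, 0.1053, 0.1053, 0.1053, 0.1053, 0.1053, 0.1053, 0.1053, 0.1053, 0.1053, 0.1053, 0.1053, 0.1053, 0.1053, 0.1053, 0.1053, 0.1053], "ax": [0, 0, 0, 0, 0, 0, 0, 0, 0, 0, 0, 0, 0, 0, 0, 0, 0, 0], "ay": [0, 0, 0, 0, 0, 0, 0, 0, 0, 0, 0, 0, 0, 0, 0, 0, 0, 0], "az": [0.1041, 0.1041, 0.1041, 0.1041, 0.1041, 0.1041, 0.1041, 0.1041, 0.1041, 0.1041, 0.1041, 0.1041, 0.1041, 0.1041, 0.1041, 0.1041, 0.1041, 0.1041], "finger_gap": [0.04, 0.04, 0.04, 0.04, 0.04, 0.04, 0.04, 0.04, 0.04, 0.04, 0.04, 0.04, 0.04, 0.04, 0.04, 0.04, 0.04, 0.04]}' 15
python3 - <<'E'
from h import *
g=arc("EL",0,0,1)[0]; rel([g],P[2]); print(r.get_obs()["q"])
a=r.camera("side")[120:270,200:400]; cv2.imwrite("pics/s1.png",cv2.resize(a,None,fx=4,fy=4))
E
```

```text
time_s: 1.6
position: [0.579, -0.0658, 0.1478]
ee_rot: [0.994, -0.111, -0.0, 0.0]
ft_force: [0.0, -0.2, 0.2]
finger_gap: 0.0396
grasp_force: 0.0
 rv [ 0.     0.    -0.001]
[-1.000e-04 -1.600e-03  1.003e-01]
[-2.44485518e-01  5.16922891e-01  1.47350067e+00 -4.38522173e-04
  1.15155735e+00  1.54889081e+00]
```

View pics/s1.png

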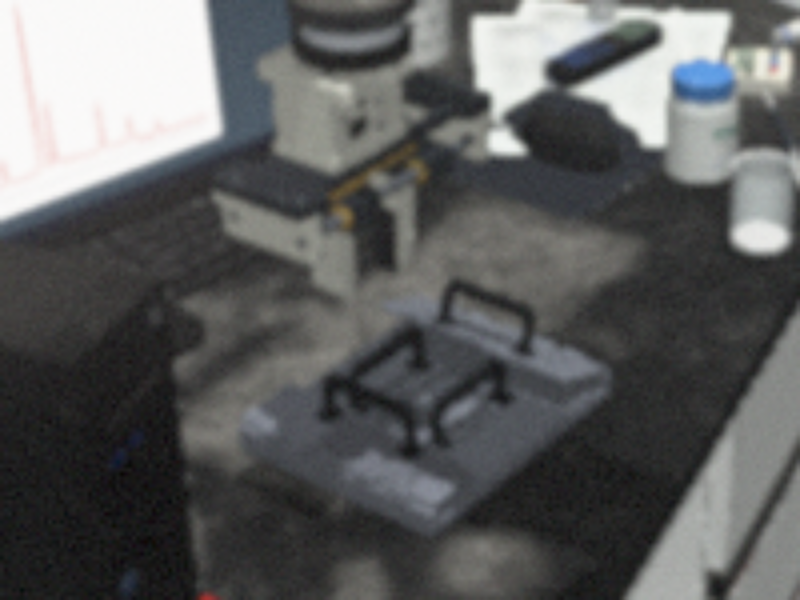

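The gripper hangs over the left end's bar (about (370,400) in the crop), and the path down is clear. I descend and grip.

Scaled: 0.1 m / 0.75 = 0.1333, 0.07 m / 0.75 = 0.0933.

```bash
python3 jog.py '{"x": [0, 0, 0, 0, 0, 0, 0, 0, 0], "y": [-0.002, -0.002, -0.002, -0.002, -0.002, -0.002, -0.002, -0.002, -0.002], "z": [0.0467, 0.0933, 0.1333, 0.1333, 0.1333, 0.1333, 0.1333, 0.1333, 0.1333], "ax": [0, 0, 0, 0, 0, 0, 0, 0, 0], "ay": [0, 0, 0, 0, 0, 0, 0, 0, 0], "az": [0, 0, 0, 0, 0, 0, 0, 0, 0], "finger_gap": [0.04, 0.04, 0.04, 0.04, 0, 0, 0, 0, 0]}' 15
python3 - <<'E'
from h import *
rel(arc("EL",0,1.6,11),P[2])
E
```

```text
time_s: 2.4
position: [0.5809, -0.0655, 0.05]
ee_rot: [0.994, -0.11, 0.002, 0.002]
ft_force: [-6.4, -17.6, 12.1]
finger_gap: 0.0113
grasp_force: 9.0
 rv [ 0.003 -0.004  0.001]
[-0.0019 -0.0008  0.0025]
[-0.0019 -0.0064 -0.0032]
[-0.0018 -0.0128 -0.0079]
[-0.0018 -0.0199 -0.0115]
[-0.0018 -0.0274 -0.014 ]
[-0.0018 -0.0352 -0.0152]
[-0.0018 -0.0432 -0.0152]
[-0.0018 -0.051  -0.0139]
[-0.0018 -0.0585 -0.0113]
[-0.0018 -0.0656 -0.0076]
[-0.0018 -0.0719 -0.0028]
```

Scaled: -0.003 m / 0.75 = -0.004.

```bash
python3 jog.py '{"x": [0, 0], "y": [0, 0], "z": [-0.004, -0.004], "ax": [0, 0], "ay": [0, 0], "az": [0, 0], "finger_gap": [0, 0]}'
python3 - <<'E'
from h import *
a=r.camera("side")[160:260,230:365]; b=r.camera("top")[140:240,260:395]
cv2.imwrite("pics/s2.png",np.vstack([cv2.resize(i,(400,296),interpolation=cv2.INTER_CUBIC) for i in (a,b)]))
E
```

```text
time_s: 2.57
position: [0.581, -0.0643, 0.0522]
ee_rot: [0.994, -0.11, 0.002, 0.001]
ft_force: [0.3, -4.5, 2.5]
finger_gap: 0.0103
grasp_force: 15.0
```

View pics/s2.png

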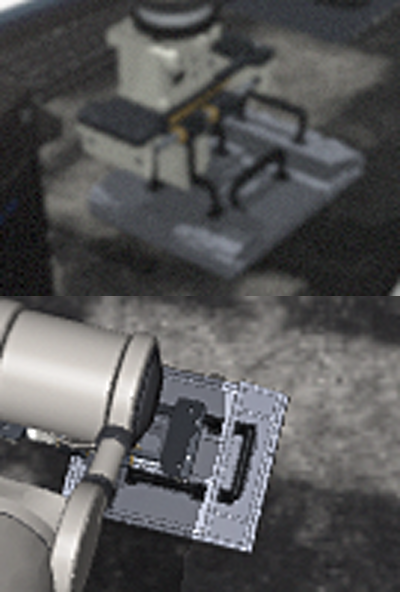

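The side half shows the fingers closed on the left-end bar. The gap is about 11 mm with 15 N grip, and the contact force has dropped to 5 N. Next is the arc for this wall.

Run:
```python
from h import *
for k in D:
    print(k)
    for t in np.arange(0,1.7,.15):
        v=hp(np.zeros(3),k,t)-hp(np.zeros(3),k,.04 if k=="EL" else .336 if k=="ER" else 0); print(round(t,2),np.round(v,4))
```

```text
EL
0.0 [ 0.     -0.0013 -0.0015]
0.15 [0.     0.0039 0.0038]
0.3 [0.     0.0098 0.0083]
0.45 [0.     0.0164 0.0118]
0.6 [0.     0.0234 0.0144]
0.75 [0.     0.0307 0.0158]
0.9 [0.     0.0381 0.0162]
1.05 [0.     0.0455 0.0154]
1.2 [0.     0.0527 0.0135]
1.35 [0.     0.0596 0.0106]
1.5 [0.     0.0659 0.0067]
1.65 [0.     0.0716 0.0019]
ER
0.0 [ 0.      0.0127 -0.0107]
0.15 [ 0.      0.0075 -0.0054]
0.3 [ 0.      0.0015 -0.0009]
0.45 [ 0.     -0.005   0.0026]
0.6 [ 0.     -0.012   0.0051]
0.75 [ 0.     -0.0193  0.0066]
0.9 [ 0.     -0.0268  0.0069]
1.05 [ 0.     -0.0342  0.0061]
1.2 [ 0.     -0.0414  0.0043]
1.35 [ 0.     -0.0482  0.0013]
1.5 [ 0.     -0.0546 -0.0026]
1.65 [ 0.     -0.0602 -0.0074]
SF
0.0 [0. 0. 0.]
0.15 [0.0053 0.     0.0065]
0.3 [0.0115 0.     0.0122]
0.45 [0.0185 0.     0.0168]
0.6 [0.0261 0.     0.0204]
0.75 [0.0342 0.     0.0228]
0.9 [0.0425 0.     0.0239]
1.05 [0.0509 0.     0.0238]
1.2 [0.0592 0.     0.0225]
1.35 [0.0671 0.     0.0199]
1.5 [0.0747 0.     0.0161]
1.65 [0.0815 0.     0.0113]
SN
0.0 [0. 0. 0.]
0.15 [-0.0053  0.      0.0065]
0.3 [-0.0115  0.      0.0122]
0.45 [-0.0185  0.      0.0168]
0.6 [-0.0261  0.      0.0204]
0.75 [-0.0342  0.      0.0228]
0.9 [-0.0425  0.      0.0239]
1.05 [-0.0509  0.      0.0238]
1.2 [-0.0592  0.      0.0225]
1.35 [-0.0671  0.      0.0199]
1.5 [-0.0747  0.      0.0161]
1.65 [-0.0815  0.      0.0113]
```

Scaled: -0.038 m / 0.75 = -0.0507, -0.031 m / 0.75 = -0.0413.

```bash
python3 jog.py '{"x": [0, 0, 0, 0, 0, 0, 0], "y": [-0.0053, -0.0133, -0.0213, -0.0307, -0.0413, -0.0507, -0.0507], "z": [-0.0053, -0.0107, -0.016, -0.0187, -0.0213, -0.0213, -0.0213], "ax": [0, 0, 0, 0, 0, 0, 0], "ay": [0, 0, 0, 0, 0, 0, 0], "az": [0, 0, 0, 0, 0, 0, 0], "finger_gap": [0, 0, 0, 0, 0, 0, 0]}'
```

```text
time_s: 3.25
position: [0.59, -0.0258, 0.0683]
ee_rot: [0.994, -0.11, 0.002, 0.0]
ft_force: [2.7, 0.0, 6.8]
finger_gap: 0.0106
grasp_force: 15.0
```

Scaled: -0.034 m / 0.75 = -0.0453, -0.0215 m / 0.75 = -0.0287.

```bash
python3 jog.py '{"x": [0, 0, 0, 0, 0, 0, 0], "y": [-0.01, -0.0195, -0.0287, -0.0373, -0.0413, -0.0453, -0.0453], "z": [0.0013, 0.004, 0.008, 0.0127, 0.016, 0.0193, 0.0193], "ax": [0, 0, 0, 0, 0, 0, 0], "ay": [0, 0, 0, 0, 0, 0, 0], "az": [0, 0, 0, 0, 0, 0, 0], "finger_gap": [0, 0, 0, 0, 0, 0, 0]}'
```

```text
time_s: 3.83
position: [0.5964, 0.0014, 0.0543]
ee_rot: [0.994, -0.11, 0.001, 0.004]
ft_force: [-5.2, -25.4, 15.7]
finger_gap: 0.0109
grasp_force: 15.0
```

Scaled: -0.06 m / 0.75 = -0.08, -0.02 m / 0.75 = -0.0267.

```bash
python3 jog.py '{"x": [0, 0, 0, 0, 0, 0, 0, 0], "y": [0.0027, 0.0027, 0.0027, 0.0027, 0.0027, 0.0027, 0.0027, 0.0027], "z": [-0.0013, -0.0013, -0.0013, -0.0013, -0.0013, -0.0267, -0.08, -0.08], "ax": [0, 0, 0, 0, 0, 0, 0, 0], "ay": [0, 0, 0, 0, 0, 0, 0, 0], "az": [0, 0, 0, 0, 0, 0, 0, 0], "finger_gap": [0, 0.018, 0.018, 0.018, 0.018, 0.018, 0.018, 0.018]}'
python3 - <<'E'
from h import *
g=arc("ER",.336,0,1)[0]; rel([g+[0,0,.08],g],P[2])
a=r.camera("side")[160:260,230:365]; b=r.camera("top")[140:240,260:395]
cv2.imwrite("pics/s3.png",np.vstack([cv2.resize(i,(400,296),interpolation=cv2.INTER_CUBIC) for i in (a,b)]))
E
```

```text
time_s: 4.5
position: [0.5983, 0.0057, 0.1179]
ee_rot: [0.994, -0.11, 0.004, -0.001]
ft_force: [1.8, 0.0, 0.5]
finger_gap: 0.0182
grasp_force: 0.0
 rv [-0.002 -0.008  0.001]
[-0.0031  0.2091 -0.0208]
[-0.0038  0.2093  0.0592]
```

View pics/s3.png

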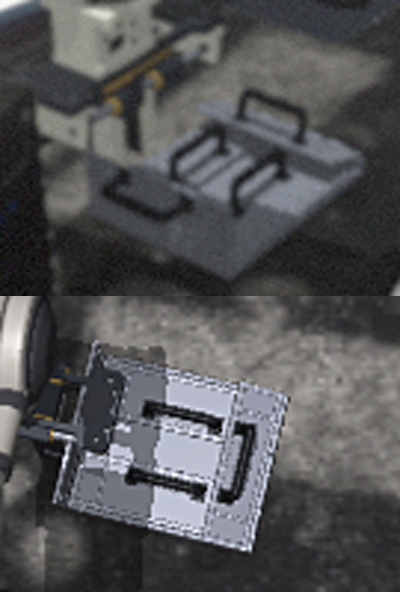

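The left end stands upright with its handle pointing outward at (150,200) in the side half. Next is the right end.

Scaled: 0.209 m / 0.75 = 0.2787, -0.003 m / 0.75 = -0.004.

```bash
python3 jog.py '{"x": [-0.004, -0.004, -0.004, -0.004, -0.004, -0.004, -0.004, -0.004], "y": [0.0533, 0.1067, 0.16, 0.2133, 0.2787, 0.2787, 0.2787, 0.2787], "z": [-0.0267, -0.0267, -0.0267, -0.0267, -0.0267, -0.0267, -0.0267, -0.0267], "ax": [0, 0, 0, 0, 0, 0, 0, 0], "ay": [0, 0, 0, 0, 0, 0, 0, 0], "az": [0, 0, 0, 0, 0, 0, 0, 0], "finger_gap": [0.04, 0.04, 0.04, 0.04, 0.04, 0.04, 0.04, 0.04]}'
python3 - <<'E'
from h import *
g=arc("ER",.336,0,1)[0]; rel([g],P[2])
E
```

```text
time_s: 5.27
position: [0.546, -0.1975, 0.1309]
ee_rot: [0.994, -0.111, -0.001, -0.001]
ft_force: [0.4, 1.1, -0.1]
finger_gap: 0.04
grasp_force: 0.0
 rv [-0.002  0.003 -0.001]
[ 0.0035 -0.0005  0.0727]
```

Scaled: 0.071 m / 0.75 = 0.0947, 0.04 m / 0.75 = 0.0533.

```bash
python3 jog.py '{"x": [0.0047, 0.0047, 0.0047, 0.0047, 0.0047, 0.0047, 0.0047, 0.0047, 0.0047], "y": [0, 0, 0, 0, 0, 0, 0, 0, 0], "z": [0.0533, 0.0947, 0.0947, 0.0947, 0.0947, 0.0947, 0.0947, 0.0947, 0.0947], "ax": [0, 0, 0, 0, 0, 0, 0, 0, 0], "ay": [0, 0, 0, 0, 0, 0, 0, 0, 0], "az": [0, 0, 0, 0, 0, 0, 0, 0, 0], "finger_gap": [0.04, 0.04, 0.04, 0, 0, 0, 0, 0, 0]}' 15
```

```text
time_s: 6.02
position: [0.5508, -0.1993, 0.0626]
ee_rot: [0.994, -0.11, 0.001, 0.0]
ft_force: [0.3, 1.7, 4.2]
finger_gap: 0.0102
grasp_force: 15.0
```

Gripped. I swing it up, with +y of the tool now being outward.

Scaled: 0.048 m / 0.75 = 0.064, 0.041 m / 0.75 = 0.0547.

```bash
python3 jog.py '{"x": [0, 0, 0, 0, 0, 0, 0, 0], "y": [0.0067, 0.016, 0.0253, 0.036, 0.0453, 0.0547, 0.064, 0.064], "z": [-0.004, -0.0067, -0.0093, -0.0093, -0.008, -0.0053, -0.0013, -0.0013], "ax": [0, 0, 0, 0, 0, 0, 0, 0], "ay": [0, 0, 0, 0, 0, 0, 0, 0], "az": [0, 0, 0, 0, 0, 0, 0, 0], "finger_gap": [0, 0, 0, 0, 0, 0, 0, 0]}'
```

```text
time_s: 6.68
position: [0.5393, -0.2474, 0.0622]
ee_rot: [0.994, -0.111, 0.0, 0.0]
ft_force: [-0.3, -0.5, 2.8]
finger_gap: 0.0106
grasp_force: 15.0
```

Scaled: 0.012 m / 0.75 = 0.016, 0.0087 m / 0.75 = 0.0116.

```bash
python3 jog.py '{"x": [0, 0, 0, 0, 0], "y": [0.0053, 0.01, 0.014, 0.016, 0.016], "z": [0.0027, 0.0067, 0.01, 0.0116, 0.0116], "ax": [0, 0, 0, 0, 0], "ay": [0, 0, 0, 0, 0], "az": [0, 0, 0, 0, 0], "finger_gap": [0, 0, 0, 0, 0]}'
```

```text
time_s: 7.1
position: [0.5372, -0.2565, 0.0545]
ee_rot: [0.994, -0.111, 0.0, -0.001]
ft_force: [-1.0, 8.4, 12.9]
finger_gap: 0.0103
grasp_force: 15.0
```

Scaled: -0.08 m / 0.75 = -0.1067, -0.06 m / 0.75 = -0.08.

```bash
python3 jog.py '{"x": [0, 0, 0, 0, 0, 0, 0, 0, 0, 0], "y": [0.002, 0.002, -0.0027, -0.0027, -0.0027, -0.0027, -0.0027, -0.0027, -0.0027, -0.0027], "z": [0.0013, 0.0013, -0.0013, -0.0013, -0.0013, -0.0013, -0.0267, -0.08, -0.1067, -0.1067], "ax": [0, 0, 0, 0, 0, 0, 0, 0, 0, 0], "ay": [0, 0, 0, 0, 0, 0, 0, 0, 0, 0], "az": [0, 0, 0, 0, 0, 0, 0, 0, 0, 0], "finger_gap": [0, 0, 0.018, 0.018, 0.018, 0.018, 0.018, 0.018, 0.018, 0.018]}'
python3 - <<'E'
from h import *
P[:2]+=-.0024*np.array([.219,.976]); print(P)
g=arc("SF",0,0,1)[0]; rel([g+[0,0,.09],g],P[2]+np.pi/2)
E
```

```text
time_s: 7.93
position: [0.5395, -0.2577, 0.1382]
ee_rot: [0.994, -0.111, 0.004, 0.002]
ft_force: [0.8, 0.3, 0.5]
finger_gap: 0.018
grasp_force: 0.0
[ 0.5651744 -0.1271424 -0.221    ]
 rv [ 0.009 -0.004 -1.571]
[ 0.0328 -0.1331  0.011 ]
[ 0.0321 -0.1334  0.101 ]
```

Scaled: -0.133 m / 0.75 = -0.1773, -0.1 m / 0.75 = -0.1333, -1.571 rad / 6.2832 = -0.25.

```bash
sed -i 's/P=np.array.*/P=np.array([.5652,-.1271,-.221])/' h.py
python3 jog.py '{"x": [0.044, 0.044, 0.044, 0.044, 0.044, 0.044, 0.044, 0.044, 0.044, 0.044, 0.044, 0.044, 0.044, 0.044, 0.044], "y": [-0.044, -0.0893, -0.1333, -0.1773, -0.1773, -0.1773, -0.1773, -0.1773, -0.1773, -0.1773, -0.1773, -0.1773, -0.1773, -0.1773, -0.1773], "z": [0, 0.0067, 0.0133, 0.0133, 0.0133, 0.0133, 0.0133, 0.0133, 0.0133, 0.0133, 0.0133, 0.0133, 0.0133, 0.0133, 0.0133], "ax": [0, 0, 0, 0, 0, 0, 0, 0, 0, 0, 0, 0, 0, 0, 0], "ay": [0, 0, 0, 0, 0, 0, 0, 0, 0, 0, 0, 0, 0, 0, 0], "az": [-0.0199, -0.0398, -0.0597, -0.0796, -0.0995, -0.1194, -0.1393, -0.1592, -0.179, -0.1989, -0.2188, -0.2387, -0.25, -0.25, -0.25], "finger_gap": [0.04, 0.04, 0.04, 0.04, 0.04, 0.04, 0.04, 0.04, 0.04, 0.04, 0.04, 0.04, 0.04, 0.04, 0.04]}'
python3 - <<'E'
from h import *
g=arc("SF",0,0,1)[0]; rel([g],P[2]+np.pi/2)
E
```

```text
time_s: 9.18
position: [0.5982, -0.1334, 0.1225]
ee_rot: [0.782, 0.624, -0.0, -0.001]
ft_force: [-0.5, 0.6, -0.0]
finger_gap: 0.0399
grasp_force: 0.0
 rv [-0.001  0.    -0.003]
[-0.001   0.003   0.0855]
```

Scaled: 0.085 m / 0.75 = 0.1133, 0.08 m / 0.75 = 0.1067.

```bash
python3 jog.py '{"x": [-0.0013, -0.0013, -0.0013, -0.0013, -0.0013, -0.0013, -0.0013, -0.0013, -0.0013, -0.0013], "y": [0.004, 0.004, 0.004, 0.004, 0.004, 0.004, 0.004, 0.004, 0.004, 0.004], "z": [0.0533, 0.1067, 0.1133, 0.1133, 0.1133, 0.1133, 0.1133, 0.1133, 0.1133, 0.1133], "ax": [0, 0, 0, 0, 0, 0, 0, 0, 0, 0], "ay": [0, 0, 0, 0, 0, 0, 0, 0, 0, 0], "az": [0, 0, 0, 0, 0, 0, 0, 0, 0, 0], "finger_gap": [0.04, 0.04, 0.04, 0.04, 0, 0, 0, 0, 0, 0]}' 15
```

```text
time_s: 10.02
position: [0.6035, -0.1354, 0.0401]
ee_rot: [0.781, 0.625, 0.002, 0.002]
ft_force: [4.4, -0.7, 1.8]
finger_gap: 0.0105
grasp_force: 15.0
```

Scaled: 0.0567 m / 0.75 = 0.0756, 0.04 m / 0.75 = 0.0533.

```bash
python3 jog.py '{"x": [0, 0, 0, 0, 0, 0, 0, 0, 0], "y": [0.004, 0.012, 0.0213, 0.0315, 0.0427, 0.0533, 0.0645, 0.0756, 0.0756], "z": [-0.0047, -0.012, -0.0184, -0.0232, -0.0264, -0.0279, -0.0277, -0.026, -0.026], "ax": [0, 0, 0, 0, 0, 0, 0, 0, 0], "ay": [0, 0, 0, 0, 0, 0, 0, 0, 0], "az": [0, 0, 0, 0, 0, 0, 0, 0, 0], "finger_gap": [0, 0, 0, 0, 0, 0, 0, 0, 0]}'
```

```text
time_s: 10.77
position: [0.6582, -0.1481, 0.0599]
ee_rot: [0.781, 0.625, 0.0, 0.001]
ft_force: [0.3, -1.7, 6.0]
finger_gap: 0.0103
grasp_force: 15.0
```

Run:
```python
from h import *
o=r.get_obs(); c,s=np.cos(P[2]),np.sin(P[2]); d=o["position"]-np.r_[P[:2],0]; print(c*d[0]+s*d[1],-s*d[0]+c*d[1],d[2],hp(np.zeros(3),"SF",1.2),hp(np.zeros(3),"SF",1.57),o["ft_force"])
```

```text
0.0953920881745907 -0.00012921139548130456 0.05993809057127725 [0.09565679 0.         0.06946925] [0.11446336 0.         0.06102547] [ 0.27700487 -1.69872896  6.02041894]
```

```bash
python3 jog.py '{"x": [0, 0, 0, 0, 0, 0, 0, 0], "y": [0.0053, 0.0107, 0.016, 0.0207, 0.0253, 0.028, 0.03, 0.03], "z": [0.0013, 0.0035, 0.006, 0.0085, 0.0117, 0.014, 0.0153, 0.0153], "ax": [0, 0, 0, 0, 0, 0, 0, 0], "ay": [0, 0, 0, 0, 0, 0, 0, 0], "az": [0, 0, 0, 0, 0, 0, 0, 0], "finger_gap": [0, 0, 0, 0, 0, 0, 0, 0]}' 30
python3 - <<'E'
from h import *
o=r.get_obs(); c,s=np.cos(P[2]),np.sin(P[2]); d=o["position"]-np.r_[P[:2],0]; print(c*d[0]+s*d[1],-s*d[0]+c*d[1],d[2])
E
```

```text
time_s: 11.43
position: [0.6796, -0.1531, 0.0487]
ee_rot: [0.781, 0.625, 0.0, 0.001]
ft_force: [0.7, -1.0, 5.9]
finger_gap: 0.0101
grasp_force: 30.0
0.11726905012449525 -0.00029463871014336757 0.04870094914869938
```

Scaled: 0.003 m / 0.75 = 0.004, 0.0024 m / 0.75 = 0.0032.

```bash
python3 jog.py '{"x": [0, 0, 0], "y": [0.002, 0.004, 0.004], "z": [0.0016, 0.0032, 0.0032], "ax": [0, 0, 0], "ay": [0, 0, 0], "az": [0, 0, 0], "finger_gap": [0, 0, 0]}'
python3 jog.py '{"x": [0, 0, 0], "y": [0.002, 0.004, 0.004], "z": [0.0016, 0.0032, 0.0032], "ax": [0, 0, 0], "ay": [0, 0, 0], "az": [0, 0, 0], "finger_gap": [0, 0, 0]}'
```

```text
time_s: 11.68
position: [0.6797, -0.1531, 0.0484]
ee_rot: [0.781, 0.625, -0.002, -0.001]
ft_force: [-15.5, 1.8, 23.9]
finger_gap: 0.0098
grasp_force: 30.0
time_s: 11.93
position: [0.6799, -0.1531, 0.0477]
ee_rot: [0.781, 0.625, -0.004, -0.004]
ft_force: [-29.5, 4.5, 39.9]
finger_gap: 0.0101
grasp_force: 30.0
```

At the hard stop: position no longer changes and the force rises. I back off, release and lift.

```bash
python3 jog.py '{"x": [0, 0, 0, 0, 0, 0, 0, 0, 0, 0], "y": [-0.004, -0.0073, -0.0073, -0.0073, -0.0073, -0.0073, -0.0073, -0.0073, -0.0073, -0.0073], "z": [-0.0033, -0.006, -0.006, -0.006, -0.006, -0.006, -0.0333, -0.08, -0.12, -0.12], "ax": [0, 0, 0, 0, 0, 0, 0, 0, 0, 0], "ay": [0, 0, 0, 0, 0, 0, 0, 0, 0, 0], "az": [0, 0, 0, 0, 0, 0, 0, 0, 0, 0], "finger_gap": [0, 0, 0.018, 0.018, 0.018, 0.018, 0.018, 0.018, 0.018, 0.018]}'
python3 - <<'E'
from h import *
g=arc("SN",0,0,1)[0]; rel([g+[0,0,.09],g],P[2]+np.pi/2); print(r.get_obs()["ft_force"])
E
```

```text
time_s: 12.77
position: [0.6824, -0.1531, 0.1388]
ee_rot: [0.781, 0.625, 0.003, 0.005]
ft_force: [0.3, -0.8, 1.2]
finger_gap: 0.018
grasp_force: 0.0
 rv [0.011 0.001 0.   ]
[-0.0002 -0.1567  0.01  ]
[-1.000e-04 -1.577e-01  1.000e-01]
[ 0.30981104 -0.8042852   1.19729262]
```

Scaled: -0.156 m / 0.75 = -0.208, -0.12 m / 0.75 = -0.16.

```bash
python3 jog.py '{"x": [0, 0, 0, 0, 0, 0], "y": [-0.0533, -0.1067, -0.16, -0.208, -0.208, -0.208], "z": [0, 0, 0.0133, 0.0133, 0.0133, 0.0133], "ax": [0, 0, 0, 0, 0, 0], "ay": [0, 0, 0, 0, 0, 0], "az": [0, 0, 0, 0, 0, 0], "finger_gap": [0.04, 0.04, 0.04, 0.04, 0.04, 0.04]}'
python3 - <<'E'
from h import *
g=arc("SN",0,0,1)[0]; rel([g],P[2]+np.pi/2)
E
```

```text
time_s: 13.27
position: [0.5254, -0.1175, 0.1215]
ee_rot: [0.781, 0.625, -0.0, -0.001]
ft_force: [1.0, -0.1, -0.1]
finger_gap: 0.0397
grasp_force: 0.0
 rv [-0.002 -0.    -0.   ]
[-0.0007  0.0046  0.0845]
```

Scaled: 0.084 m / 0.75 = 0.112, 0.08 m / 0.75 = 0.1067.

```bash
python3 jog.py '{"x": [0, 0, 0, 0, 0, 0, 0, 0, 0, 0], "y": [0.008, 0.008, 0.008, 0.008, 0.008, 0.008, 0.008, 0.008, 0.008, 0.008], "z": [0.0533, 0.1067, 0.112, 0.112, 0.112, 0.112, 0.112, 0.112, 0.112, 0.112], "ax": [0, 0, 0, 0, 0, 0, 0, 0, 0, 0], "ay": [0, 0, 0, 0, 0, 0, 0, 0, 0, 0], "az": [0, 0, 0, 0, 0, 0, 0, 0, 0, 0], "finger_gap": [0.04, 0.04, 0.04, 0.04, 0, 0, 0, 0, 0, 0]}' 15
python3 - <<'E'
from h import *
o=r.get_obs(); c,s=np.cos(P[2]),np.sin(P[2]); d=o["position"]-np.r_[P[:2],0]; print(c*d[0]+s*d[1],-s*d[0]+c*d[1],d[2])
E
```

```text
time_s: 14.1
position: [0.5324, -0.1194, 0.0388]
ee_rot: [0.781, 0.625, -0.0, -0.0]
ft_force: [-3.1, 0.3, 6.3]
finger_gap: 0.0104
grasp_force: 15.0
-0.03370687889405694 0.00032923133024035517 0.03880344196903607
```

Scaled: -0.059 m / 0.75 = -0.0787, -0.051 m / 0.75 = -0.068.

```bash
python3 jog.py '{"x": [0, 0, 0, 0, 0, 0, 0, 0, 0], "y": [-0.0067, -0.0153, -0.0247, -0.0347, -0.0453, -0.0567, -0.068, -0.0787, -0.0787], "z": [-0.0087, -0.016, -0.0224, -0.0272, -0.0304, -0.032, -0.0317, -0.03, -0.03], "ax": [0, 0, 0, 0, 0, 0, 0, 0, 0], "ay": [0, 0, 0, 0, 0, 0, 0, 0, 0], "az": [0, 0, 0, 0, 0, 0, 0, 0, 0], "finger_gap": [0, 0, 0, 0, 0, 0, 0, 0, 0]}'
```

```text
time_s: 14.85
position: [0.4745, -0.1062, 0.0617]
ee_rot: [0.781, 0.625, 0.0, 0.001]
ft_force: [-0.7, 1.8, 8.3]
finger_gap: 0.0104
grasp_force: 15.0
```

Scaled: -0.0225 m / 0.75 = -0.03, -0.021 m / 0.75 = -0.028.

```bash
python3 jog.py '{"x": [0, 0, 0, 0, 0, 0, 0, 0], "y": [-0.0053, -0.0107, -0.016, -0.0207, -0.0253, -0.028, -0.03, -0.03], "z": [0.0013, 0.0035, 0.006, 0.0085, 0.0117, 0.014, 0.0153, 0.0153], "ax": [0, 0, 0, 0, 0, 0, 0, 0], "ay": [0, 0, 0, 0, 0, 0, 0, 0], "az": [0, 0, 0, 0, 0, 0, 0, 0], "finger_gap": [0, 0, 0, 0, 0, 0, 0, 0]}' 30
python3 - <<'E'
from h import *
o=r.get_obs(); c,s=np.cos(P[2]),np.sin(P[2]); d=o["position"]-np.r_[P[:2],0]; print(c*d[0]+s*d[1],-s*d[0]+c*d[1],d[2])
E
```

```text
time_s: 15.52
position: [0.4563, -0.1021, 0.0514]
ee_rot: [0.781, 0.625, 0.003, 0.003]
ft_force: [4.8, 4.0, 14.0]
finger_gap: 0.0098
grasp_force: 30.0
-0.11173770682835807 0.0005587275231123609 0.051389997779927594
```

Scaled: -0.003 m / 0.75 = -0.004, 0.0024 m / 0.75 = 0.0032.

```bash
python3 jog.py '{"x": [0, 0, 0], "y": [-0.002, -0.004, -0.004], "z": [0.0016, 0.0032, 0.0032], "ax": [0, 0, 0], "ay": [0, 0, 0], "az": [0, 0, 0], "finger_gap": [0, 0, 0]}'
python3 jog.py '{"x": [0, 0, 0], "y": [-0.0013, -0.0027, -0.0027], "z": [0.0013, 0.0024, 0.0024], "ax": [0, 0, 0], "ay": [0, 0, 0], "az": [0, 0, 0], "finger_gap": [0, 0, 0]}'
```

```text
time_s: 15.77
position: [0.4563, -0.1021, 0.051]
ee_rot: [0.781, 0.624, 0.005, 0.006]
ft_force: [7.9, 6.0, 27.9]
finger_gap: 0.01
grasp_force: 30.0
time_s: 16.02
position: [0.4562, -0.1023, 0.0504]
ee_rot: [0.781, 0.624, 0.006, 0.008]
ft_force: [11.3, 6.9, 37.1]
finger_gap: 0.0099
grasp_force: 30.0
```

The near side is at its stop too. I back off, release, lift and head to the jar.

Scaled: -0.12 m / 0.75 = -0.16, -0.105 m / 0.75 = -0.14.

```bash
python3 jog.py '{"x": [0, 0, 0, 0, 0, 0, 0, 0, 0, 0, 0], "y": [0.004, 0.0067, 0.0067, 0.0067, 0.0067, 0.0067, 0.0067, 0.0067, 0.0067, 0.0067, 0.0067], "z": [-0.0033, -0.0053, -0.0053, -0.0053, -0.0053, -0.0053, -0.0333, -0.0867, -0.14, -0.16, -0.16], "ax": [0, 0, 0, 0, 0, 0, 0, 0, 0, 0, 0], "ay": [0, 0, 0, 0, 0, 0, 0, 0, 0, 0, 0], "az": [0, 0, 0, 0, 0, 0, 0, 0, 0, 0, 0], "finger_gap": [0, 0, 0.018, 0.018, 0.018, 0.018, 0.018, 0.018, 0.018, 0.018, 0.018]}'
python3 - <<'E'
from h import *
rel([[.4935,.248,.16],[.4935,.248,.036]],.262); print(r.get_obs()["q"],r.get_obs()["ft_force"])
E
```

```text
time_s: 16.93
position: [0.4544, -0.1021, 0.1679]
ee_rot: [0.781, 0.625, 0.001, 0.003]
ft_force: [0.6, 0.6, -0.4]
finger_gap: 0.018
grasp_force: 0.0
 rv [ 0.006 -0.002  1.088]
[ 0.3502 -0.0387  0.0073]
[ 0.3504 -0.0394  0.1313]
[-3.85712751e-01  2.92542284e-01  1.77451248e+00 -2.73120108e-04
  1.06879612e+00 -1.64622895e-01] [ 0.58215821  0.60018858 -0.37670177]
```

Scaled: 0.35 m / 0.75 = 0.4667, 0.312 m / 0.75 = 0.416, 1.088 rad / 6.2832 = 0.1732.

```bash
python3 jog.py '{"x": [0.052, 0.104, 0.156, 0.208, 0.26, 0.312, 0.364, 0.416, 0.4667, 0.4667, 0.4667, 0.4667, 0.4667], "y": [-0.0053, -0.0107, -0.016, -0.0213, -0.028, -0.0333, -0.04, -0.0453, -0.052, -0.052, -0.052, -0.052, -0.052], "z": [0, 0, 0, 0, 0.0093, 0.0093, 0.0093, 0.0093, 0.0093, 0.0093, 0.0093, 0.0093, 0.0093], "ax": [0, 0, 0, 0, 0, 0, 0, 0, 0, 0, 0, 0, 0], "ay": [0, 0, 0, 0, 0, 0, 0, 0, 0, 0, 0, 0, 0], "az": [0.0191, 0.0382, 0.0573, 0.0764, 0.0955, 0.1146, 0.1337, 0.1528, 0.1732, 0.1732, 0.1732, 0.1732, 0.1732], "finger_gap": [0.088, 0.088, 0.088, 0.088, 0.088, 0.088, 0.088, 0.088, 0.088, 0.088, 0.088, 0.088, 0.088]}'
python3 - <<'E'
from h import *
rel([[.4935,.248,.036]],.262)
a=r.camera("side")[160:340,160:365]; b=r.camera("top")[130:250,150:395]
cv2.imwrite("pics/s4.png",np.vstack([cv2.resize(a,(400,350),interpolation=cv2.INTER_CUBIC),cv2.resize(b,(400,196))]) if 0 else np.hstack([cv2.resize(i,None,fx=s,fy=s,interpolation=cv2.INTER_CUBIC)[:360] for i,s in((a,2),(b,1.6))] if 0 else [cv2.resize(a,(400,360),interpolation=cv2.INTER_CUBIC),cv2.copyMakeBorder(cv2.resize(b,(400,196),interpolation=cv2.INTER_CUBIC),0,164,0,0,cv2.BORDER_CONSTANT)]))
E
```

```text
time_s: 18.02
position: [0.4909, 0.2475, 0.156]
ee_rot: [0.991, 0.132, -0.002, 0.001]
ft_force: [0.1, -0.2, 0.6]
finger_gap: 0.0882
grasp_force: 0.0
 rv [0.001 0.003 0.002]
[3.1e-03 1.0e-04 1.2e-01]
```

View pics/s4.png

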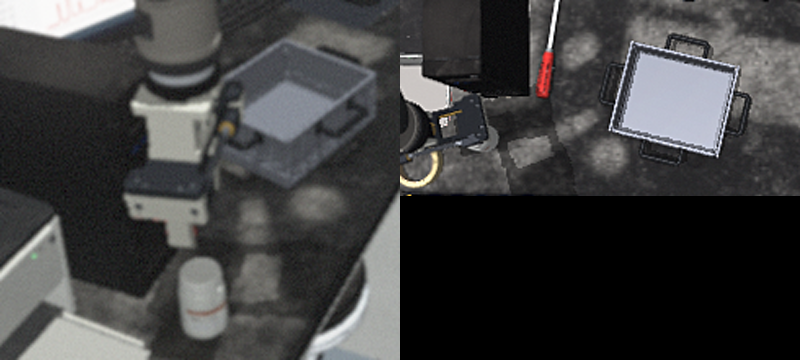

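The crate stands fully erected and square, centred at about (675,98) in the top half. The jar is under the gripper at (203,300) in the side half. I descend and grip.

Units first: shifts go in shares of 0.75 m and turns go in shares of 2 pi rad. So 0.119 m / 0.75 = 0.1587, 0.003 m / 0.75 = 0.004.

```bash
python3 jog.py '{"x": [0.004, 0.004, 0.004, 0.004, 0.004, 0.004], "y": [0, 0, 0, 0, 0, 0], "z": [0.04, 0.08, 0.1067, 0.1333, 0.1587, 0.1587], "ax": [0, 0, 0, 0, 0, 0], "ay": [0, 0, 0, 0, 0, 0], "az": [0, 0, 0, 0, 0, 0], "finger_gap": [0.088, 0.088, 0.088, 0.088, 0.088, 0.088]}' 12
```

```text
time_s: 18.62
position: [0.4925, 0.247, 0.0351]
ee_rot: [0.992, 0.13, -0.003, 0.001]
ft_force: [-0.1, -0.9, -0.3]
finger_gap: 0.088
grasp_force: 0.0
```

```bash
python3 jog.py '{"x": [0, 0, 0, 0, 0, 0, 0, 0], "y": [0, 0, 0, 0, 0, 0, 0, 0], "z": [0, 0, 0, 0, 0, 0, 0, 0], "ax": [0, 0, 0, 0, 0, 0, 0, 0], "ay": [0, 0, 0, 0, 0, 0, 0, 0], "az": [0, 0, 0, 0, 0, 0, 0, 0], "finger_gap": [0.045, 0.045, 0.045, 0.045, 0.045, 0.045, 0.045, 0.045]}' 12
```

```text
time_s: 19.28
position: [0.4953, 0.2492, 0.0392]
ee_rot: [0.991, 0.131, 0.001, 0.0]
ft_force: [-0.2, -1.7, 6.7]
finger_gap: 0.0514
grasp_force: 12.0
```

Scaled: -0.135 m / 0.75 = -0.18, -0.1 m / 0.75 = -0.1333.

```bash
python3 jog.py '{"x": [0, 0, 0, 0, 0], "y": [0, 0, 0, 0, 0], "z": [-0.0267, -0.08, -0.1333, -0.18, -0.18], "ax": [0, 0, 0, 0, 0], "ay": [0, 0, 0, 0, 0], "az": [0, 0, 0, 0, 0], "finger_gap": [0.045, 0.045, 0.045, 0.045, 0.045]}' 15
python3 - <<'E'
from h import *
rel([[.5678,-.1277,.17],[.5678,-.1277,.05]],P[2])
E
```

```text
time_s: 19.7
position: [0.4981, 0.2507, 0.1808]
ee_rot: [0.991, 0.131, 0.006, -0.001]
ft_force: [2.0, 0.5, -0.5]
finger_gap: 0.0519
grasp_force: 15.0
 rv [-0.004 -0.012  0.483]
[-0.0309  0.3835  0.01  ]
[-0.0324  0.3837  0.1299]
```

Scaled: 0.383 m / 0.75 = 0.5107, 0.37 m / 0.75 = 0.4933, 0.483 rad / 6.2832 = 0.0769.

```bash
python3 jog.py '{"x": [-0.004, -0.008, -0.012, -0.016, -0.02, -0.024, -0.028, -0.032, -0.036, -0.0387, -0.04, -0.0413, -0.0413, -0.0413, -0.0413], "y": [0.0333, 0.08, 0.1267, 0.1733, 0.22, 0.2667, 0.3133, 0.36, 0.4067, 0.4533, 0.4933, 0.5107, 0.5107, 0.5107, 0.5107], "z": [0, 0, 0, 0, 0, 0, 0, 0, 0, 0, 0, 0, 0, 0, 0], "ax": [0, 0, 0, 0, 0, 0, 0, 0, 0, 0, 0, 0, 0, 0, 0], "ay": [0, 0, 0, 0, 0, 0, 0, 0, 0, 0, 0, 0, 0, 0, 0], "az": [0.008, 0.0159, 0.0239, 0.0318, 0.0398, 0.0477, 0.0557, 0.0637, 0.07, 0.0769, 0.0769, 0.0769, 0.0769, 0.0769, 0.0769], "finger_gap": [0.045, 0.045, 0.045, 0.045, 0.045, 0.045, 0.045, 0.045, 0.045, 0.045, 0.045, 0.045, 0.045, 0.045, 0.045]}'
python3 - <<'E'
from h import *
rel([[.5678,-.1277,.05]],P[2]); print(r.get_obs()["ft_force"])
E
```

```text
time_s: 20.95
position: [0.5635, -0.1273, 0.173]
ee_rot: [0.994, -0.11, -0.001, -0.0]
ft_force: [-0.7, 0.3, -0.8]
finger_gap: 0.052
grasp_force: 15.0
 rv [-0.001  0.001  0.001]
[ 0.0044 -0.0004  0.123 ]
[-0.69971528  0.33918834 -0.84242077]
```

Scaled: 0.118 m / 0.75 = 0.1573, 0.114 m / 0.75 = 0.152.

```bash
python3 jog.py '{"x": [0.0053, 0.0053, 0.0053, 0.0053, 0.0053, 0.0053, 0.0053, 0.0053], "y": [0, 0, 0, 0, 0, 0, 0, 0], "z": [0.04, 0.08, 0.12, 0.144, 0.152, 0.1573, 0.1573, 0.1573], "ax": [0, 0, 0, 0, 0, 0, 0, 0], "ay": [0, 0, 0, 0, 0, 0, 0, 0], "az": [0, 0, 0, 0, 0, 0, 0, 0], "finger_gap": [0.045, 0.045, 0.045, 0.045, 0.045, 0.045, 0.045, 0.045]}'
```

```text
time_s: 21.62
position: [0.5688, -0.1293, 0.0568]
ee_rot: [0.994, -0.11, 0.001, 0.0]
ft_force: [0.3, 0.9, -1.3]
finger_gap: 0.0516
grasp_force: 15.0
```

Scaled: 0.003 m / 0.75 = 0.004, 0.002 m / 0.75 = 0.0027.

```bash
for i in 1; do python3 jog.py '{"x": [0, 0, 0, 0], "y": [0, 0, 0, 0], "z": [0.0013, 0.0027, 0.004, 0.004], "ax": [0, 0, 0, 0], "ay": [0, 0, 0, 0], "az": [0, 0, 0, 0], "finger_gap": [0.045, 0.045, 0.045, 0.045]}'; done
```

```text
time_s: 21.95
position: [0.568, -0.1297, 0.0528]
ee_rot: [0.994, -0.11, 0.0, 0.0]
ft_force: [-0.7, 0.4, -0.9]
finger_gap: 0.0516
grasp_force: 15.0
```

Scaled: 0.003 m / 0.75 = 0.004, 0.002 m / 0.75 = 0.0027.

```bash
python3 jog.py '{"x": [0, 0, 0, 0], "y": [0, 0, 0, 0], "z": [0.0013, 0.0027, 0.004, 0.004], "ax": [0, 0, 0, 0], "ay": [0, 0, 0, 0], "az": [0, 0, 0, 0], "finger_gap": [0.045, 0.045, 0.045, 0.045]}'; python3 jog.py '{"x": [0, 0, 0], "y": [0, 0, 0], "z": [0.0007, 0.0013, 0.0013], "ax": [0, 0, 0], "ay": [0, 0, 0], "az": [0, 0, 0], "finger_gap": [0.045, 0.045, 0.045]}'
```

```text
time_s: 22.28
position: [0.5677, -0.1296, 0.0492]
ee_rot: [0.994, -0.11, -0.0, -0.0]
ft_force: [0.3, 0.2, -1.5]
finger_gap: 0.0517
grasp_force: 15.0
time_s: 22.53
position: [0.5679, -0.1296, 0.0484]
ee_rot: [0.994, -0.11, -0.0, 0.0]
ft_force: [0.1, 1.1, -0.6]
finger_gap: 0.0516
grasp_force: 15.0
```

Scaled: 0.001 m / 0.75 = 0.0013, 0.0005 m / 0.75 = 0.0007.

```bash
python3 jog.py '{"x": [0, 0, 0], "y": [0, 0, 0], "z": [0.0007, 0.0013, 0.0013], "ax": [0, 0, 0], "ay": [0, 0, 0], "az": [0, 0, 0], "finger_gap": [0.045, 0.045, 0.045]}'; python3 jog.py '{"x": [0, 0, 0], "y": [0, 0, 0], "z": [0.0007, 0.0013, 0.0013], "ax": [0, 0, 0], "ay": [0, 0, 0], "az": [0, 0, 0], "finger_gap": [0.045, 0.045, 0.045]}'
```

```text
time_s: 22.78
position: [0.568, -0.1296, 0.0482]
ee_rot: [0.994, -0.11, 0.0, 0.0]
ft_force: [-2.9, -0.5, 5.0]
finger_gap: 0.0521
grasp_force: 15.0
time_s: 23.03
position: [0.568, -0.1296, 0.0482]
ee_rot: [0.994, -0.11, 0.0, 0.0]
ft_force: [-4.7, 2.2, 11.8]
finger_gap: 0.0518
grasp_force: 15.0
```

The jar is on the floor: contact at tip z 0.048, as predicted. I release and lift clear.

Scaled: -0.16 m / 0.75 = -0.2133, -0.13 m / 0.75 = -0.1733.

```bash
python3 jog.py '{"x": [0, 0, 0, 0, 0, 0, 0, 0, 0, 0, 0, 0], "y": [0, 0, 0, 0, 0, 0, 0, 0, 0, 0, 0, 0], "z": [-0.0013, -0.0013, -0.0013, -0.0013, -0.0013, -0.0013, -0.0267, -0.0667, -0.12, -0.1733, -0.2133, -0.2133], "ax": [0, 0, 0, 0, 0, 0, 0, 0, 0, 0, 0, 0], "ay": [0, 0, 0, 0, 0, 0, 0, 0, 0, 0, 0, 0], "az": [0, 0, 0, 0, 0, 0, 0, 0, 0, 0, 0, 0], "finger_gap": [0.045, 0.056, 0.065, 0.075, 0.08, 0.08, 0.08, 0.08, 0.08, 0.08, 0.08, 0.08]}'
python3 jog.py '{"x": [0, -0.0267, -0.0533, -0.08, -0.1067, -0.1333, -0.16, -0.16], "y": [0.0533, 0.1067, 0.1533, 0.2, 0.24, 0.28, 0.32, 0.32], "z": [0, 0, 0, 0, 0, 0, 0, 0], "ax": [0, 0, 0, 0, 0, 0, 0, 0], "ay": [0, 0, 0, 0, 0, 0, 0, 0], "az": [0, 0, 0, 0, 0, 0, 0, 0], "finger_gap": [0.08, 0.08, 0.08, 0.08, 0.08, 0.08, 0.08, 0.08]}'
python3 - <<'E'
from h import *
a=r.camera("side")[160:340,200:430]; b=r.camera("top")[110:290,205:495]
cv2.imwrite("pics/s5.png",np.hstack([cv2.resize(a,(400,313),interpolation=cv2.INTER_CUBIC),cv2.copyMakeBorder(cv2.resize(b,(400,248),interpolation=cv2.INTER_CUBIC),0,65,0,0,cv2.BORDER_CONSTANT)]))
E
```

```text
time_s: 24.03
position: [0.571, -0.1306, 0.2138]
ee_rot: [0.994, -0.11, 0.006, 0.002]
ft_force: [0.2, 0.3, -0.1]
finger_gap: 0.08
grasp_force: 0.0
time_s: 24.7
position: [0.3941, -0.3412, 0.206]
ee_rot: [0.994, -0.113, -0.001, 0.001]
ft_force: [-0.1, 0.0, -0.1]
finger_gap: 0.0801
grasp_force: 0.0
```

View pics/s5.png

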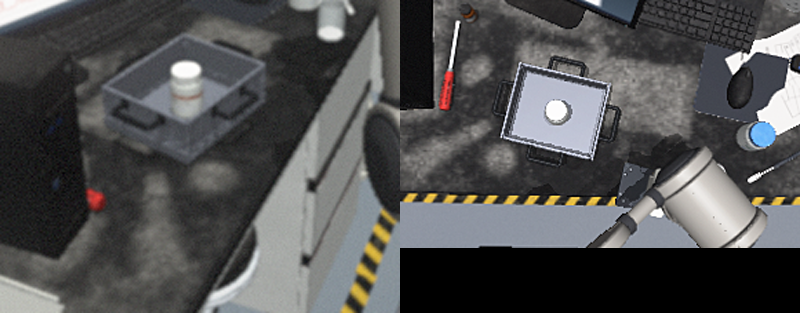

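The jar stands upright in the middle of the erected crate, at (557,112) in the top half. All four walls are up and the bystanders are where they were, so I hand in.

```bash
python3 -c "
from bench import r
print(r.hand_in())"
```

```text
the job is handed in; nothing more can be done
None
```

The crate is up, ends first and then sides, each pushed to its stop; the white-capped jar stands upright on its floor, the bystanders were not moved, and I handed in at about 25 s with no verdict returned.

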